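# Hang the dust hood on the rail, then hold the inspection probe centred in the bore

### The arm

A 7-joint arm with a two-finger parallel gripper is mounted at the origin on the work surface. World frame = base frame: x ahead of the robot, y to its left, z up, the work surface at z = 0. Lengths are in m, angles in rad, forces in N, time in s.
With the tool pointing down it reaches from about 0.425 to 0.925 m from the base axis. Payload 6.8 kg.
Tool frame: the origin (TCP) lies on the front face of the gripper's body, between the roots of the fingers; the fingertips stand 73 mm ahead of it and the grasp point (between the pads) lies 54 mm ahead of it (env.nose_length is the distance from the TCP to the fingertips, in m); z points along the fingers, y is the direction in which the jaws open and shut (so a half turn about z gives the same grasp; the last joint's range is limited). The gripper opens to 85 mm and grips with 20 to 120 N. Pads are 22 mm wide; open, the fingers measure 114 mm over their backs; the gripper's body (76 mm by 85 mm) begins 54 mm behind the grasp point. The pads swing forward as they close: fully open they stand 13 mm farther back than shut.
Start: joints at [1.084, 0.477, 0.022, 1.555, -0.011, 1.109, -0.083], TCP at [0.25, -0.627, 0.304] pointing down, gripper open.
Joint ranges: [-2.96, 2.96], [-0.34, 2.1], [-1.41, 1.46], [0.24, 2.44], [-1.37, 4.51], [0.17, 1.92], [-2.96, 2.96]. Speed limits (rad/s): [2.39, 2.39, 3.14, 3.14, 3.14, 3.14, 3.14].

### API

Orientations are given as a unit quaternion [w, x, y, z].
In Python, from cell import env, kin, camera, calibration, job gives the robot as it stands. The module is installed in compiled form; this text tells all that it offers. Calls block until the motion is done:
- env.reach(position, orientation): joint-space move of the TCP to a pose.
- env.movel(position, velocity=0.15, rot=None, stop_force=None): straight line of the TCP; rot=None keeps the orientation; velocity is the mean speed in m/s. With stop_force (N) it stops when the force on the tool has changed by that much, and returns True; else False.
- env.goto_joints(angles): joint-space move.
- env.grip(opening, f_grip=None): finger opening in m; f_grip is the grip in N (None keeps the last); returns when the fingers have stopped.
- env.dwell(seconds).
- kin.inverse_kinematics(position, orientation): joint angles nearest the present ones, or None.
- env.get_state(): the state.
- camera(name): name is "scene" or "top"; returns (picture, depth): 480x640x3 uint8, blue, green, red; 480x640 float32, m along the optical axis (not along the pixel's ray), 0 where there is no reading.
- calibration(name): a dict with "fx", "fy", "cx", "cy" (pixels), "rvec" (rotation vector, rad) and "tvec" (3), from world to camera coordinates, as OpenCV has them. Camera axes: x right, y down, z forward; pixel columns grow to the right and rows downward; lengths in m; the calibration is good to about 2 mm. A picture is of the moment at which its call begins. calibration takes no time and is no camera call.
A pose or a line that the arm cannot do raises env.PlanningError and nothing moves.
- job.job_done(): hands the job in, once; it reports no verdict.
The state is a dict: "time": time; "qpos": joint angles; "joint_velocities": joint speeds; "joint_torque": joint torques, N m; "tcp_pos": TCP position; "orientation": TCP orientation; "force": force on the tool from outside, world axes, zero at the start; "torque": the same for the moment, N m; "opening": finger opening in m.
Only numpy, scipy, OpenCV 4.12 (cv2) and the standard library are available. Lean on these libraries where they do the work, as an engineer would, in place of code of your own. Each camera call takes 0.05 s, during which the arm holds its last target.

### The job

Lift the U-shaped dust hood off the bracket's guide bore and hang it astride the bar of the low rail, then let go of it. Then draw the inspection probe out of its stand and lower it upright through the middle of the bore without ever touching the bracket, until its tip is about half-way between the underside of the guide bar and the bracket's base plate. Finish while still holding the probe there, still and centred, and leave the hoist, the can and the spanner where they are.

Things in the scene. Friction and masses are not known exactly. Their poses are not given: they have to be found in the camera images.
- bore (a point): Middle of the mouth of the vertical bore (28 mm in diameter, right through), on the top face of the bracket's steel guide bar, 90 mm above the table. The bar is 44 mm wide (x), 110 mm long (y) and 25 mm thick (65 to 90 mm above the table). y runs along the bar, z up. At the start the hood sits astride the bar and hides the bore.
- bracket: The bracket, fixed to the table: grey base plate 85 x 120 mm, 10 mm thick, two upright cheeks at the ends (y), and across them the steel guide bar with the bore in its middle. Between bar and base plate is open space 55 mm high. Origin in the middle of its underside, on the table, straight below the bore; y along the bar.
- hood_crown (a point): Middle of the underside of the dust hood's flat crown (the face it rests on). The hood is a loose inverted U of sheet aluminium, about 0.15 kg, 50 mm long along its y (its channel); two legs hang 60 mm down from here, 50 mm apart inside, 58 mm outside (along x); sheet 4 mm thick; z up. It starts astride the guide bar, its y along the bar.
- hood_fin (a point): Grasp point of the same hood, 28 mm above hood_crown: in the black fin that stands on the crown, 12 mm thick (x), 40 mm long (y), its top 40 mm and its foot 4 mm above hood_crown. Same axes as the hood. Pinch the fin across its thickness.
- rail_mid (a point): Middle of the rail's horizontal round steel bar, on the bar's centre line, 110 mm above the table. Bar 14 mm in diameter, 180 mm long along the point's y, on two posts 90 mm to either side, fixed to the table. Hung on it, hood_crown comes 7 mm above this point, with the hood's y along the bar.
- probe_handle (a point): Centre of the inspection probe's round black handle, 24 mm in diameter and 60 mm tall, on the probe's axis. The probe is loose, about 0.12 kg, and starts standing upright in its stand, this point 145 mm above the table. Its z points up along the rod.
- probe_tip (a point): Lower end of the same probe: a steel rod 10 mm in diameter that comes 110 mm out of the handle's underside. The tip is 140 mm below probe_handle on the probe's axis; it starts 5 mm above the table, inside the stand.
- stand: The probe's fixed stand: grey block 70 x 70 x 50 mm high with an upright hole in its middle, 13 mm in diameter and 45 mm deep, in which the rod stands loosely. Origin in the middle of its underside, on the table.
- hoist: Bystander: a blue hoist body with a steel hook on top, about 75 x 170 x 130 mm high, loose. Origin in the middle of its underside.
- spray: Bystander: a closed can 60 mm in diameter and 150 mm tall, loose. Origin in the middle of its underside.
- spanner_mid (a point): Bystander: a spanner lying flat on the table; this point is its origin, near its middle. Loose.
Mind the look-alikes: they are no part of the job. Leave any green look-alike of the part that bears hood_crown alone.

How it is judged:
By the outcome, as a careful person would: the job done as asked, in the order asked, and still so for the second after the job is handed in, while the arm keeps its last pose, push and grip.
It also fails if it takes over 64 s, if anything falls off the work surface, if the arm or the gripper's body presses on something with over 40 N, if the wrist force passes 120 N, or if a joint passes its speed limit or range.

## Working session

There is one attempt and no reset: what is moved stays moved. The work goes in short steps, each a Python script; the robot and the scene stay as the last script left them, time stands still between calls to the robot, and variables do not carry over. Pictures are saved under pics/ and viewed, and the job is handed in when it is done.

```bash
mkdir -p pics; ls
python3 - <<'E'
from cell import env,camera,calibration
import cv2,numpy as np
for n in("scene","top"):
    p,d=camera(n); cv2.imwrite(f"pics/{n}0.png",p); np.save(f"pics/{n}0.npy",d)
    c=calibration(n); R=cv2.Rodrigues(np.array(c["rvec"],float))[0]; print(n,c, -R.T@np.array(c["tvec"]).ravel())
print(env.get_state())
E
```

```text
pics
scene {'fx': 566.4968085278072, 'fy': 566.4968085278072, 'cx': 308.88842002849617, 'cy': 231.5431613098632, 'rvec': array([ 2.0559738 ,  0.88663618, -0.42755182]), 'tvec': array([-0.40601069, -0.15668179,  1.51632585])} [ 1.2207313  -0.62561696  0.77913827]
top {'fx': 437.7421836844285, 'fy': 437.7421836844285, 'cx': 314.52580733526065, 'cy': 246.64101734390957, 'rvec': array([ 2.1853542 , -2.16644708,  0.088286  ]), 'tvec': array([0.01982451, 0.57950608, 0.94724136])} [0.49663652 0.02053755 0.99318522]
{'time': 0.1, 'qpos': array([ 1.08393067,  0.47772313,  0.02231949,  1.556324  , -0.01151657,
        1.10928779, -0.08308856]), 'joint_velocities': array([-0.00014806, -0.00131832,  0.00079436, -0.00308982, -0.00075171,
        0.000932  ,  0.00012292]), 'joint_torque': array([ 5.15800493e-03, -5.97754383e+01,  1.61444653e+00, -2.81952435e+01,
        1.28854369e-02,  4.95900764e-03, -1.82648427e-05]), 'tcp_pos': array([ 0.24946465, -0.62677917,  0.30303063]), 'orientation': array([-7.83078088e-04,  9.82116055e-01,  1.88274808e-01, -1.96771309e-04]), 'force': array([-0.81076751, -0.37772275, -0.45740076]), 'torque': array([ 0.00980872, -0.00454367, -0.02528303]), 'opening': 0.08538880523314595}
```

View pics/scene0.png

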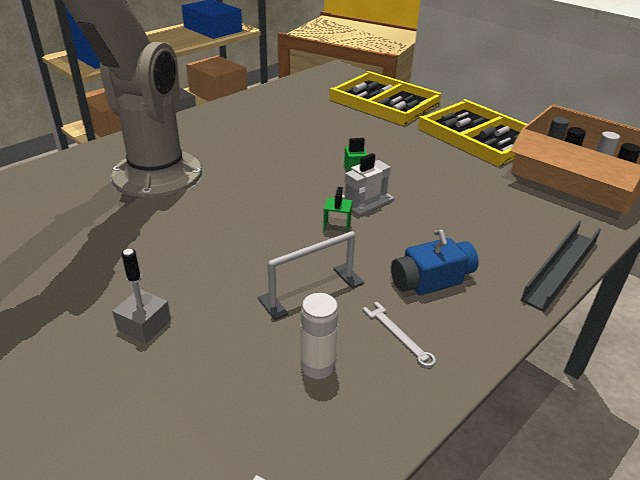

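View pics/top0.png

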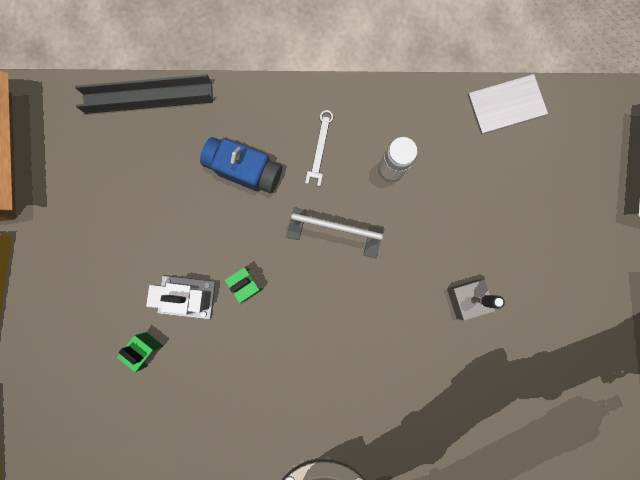

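Top view candidates: the silver hood on the bracket at (173,298), and the green look-alikes at (242,285) and (137,352). By the description I choose the silver one at (173,298). The rail is at (337,226), the stand at (475,300), and the probe handle top at (497,302). Next, close crops to check.

Run:
```python
import cv2,numpy as np
t=cv2.imread("pics/top0.png");s=cv2.imread("pics/scene0.png")
a=cv2.resize(t[255:385,100:280],None,fx=4,fy=4,interpolation=cv2.INTER_CUBIC)
cv2.imwrite("pics/c1.png",a)
b=cv2.resize(s[125:245,300:420],(400,400),interpolation=cv2.INTER_CUBIC)
c=cv2.resize(t[250:350,430:530],(400,400),interpolation=cv2.INTER_CUBIC)
cv2.imwrite("pics/c2.png",np.hstack([b,c]))
```

```text
(no output)
```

View pics/c1.png

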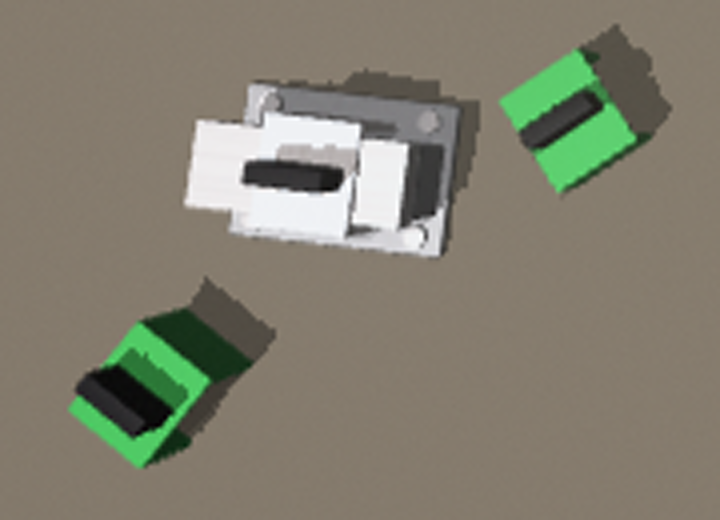

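View pics/c2.png

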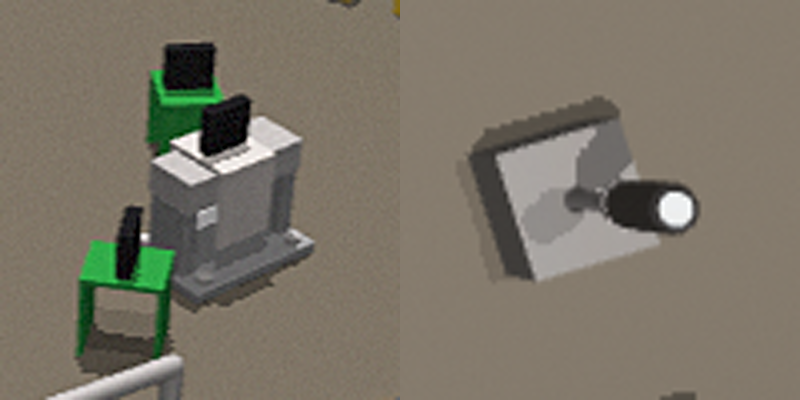

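The crop confirms it: the silver hood with a black fin straddles the bracket bar, and both green ones stand free. Now I'll measure with depth and rays.

```bash
cat > h.py <<'E'
from cell import env,kin,camera,calibration,job
import cv2,numpy as np
from scipy.spatial.transform import Rotation as Rn
def cal(n):
    c=calibration(n);K=np.array([[c["fx"],0,c["cx"]],[0,c["fy"],c["cy"]],[0,0,1]])
    R=cv2.Rodrigues(np.array(c["rvec"],float))[0];t=np.array(c["tvec"],float).ravel();return K,R,t
def cloud(n,d):
    K,R,t=cal(n);v,u=np.mgrid[0:480,0:640]
    P=np.stack([(u-K[0,2])/K[0,0]*d,(v-K[1,2])/K[1,1]*d,d],-1)
    return (P-t)@R
def ray(n,uv,z):
    K,R,t=cal(n);uv=np.atleast_2d(uv).astype(float);d=np.c_[(uv-K[:2,2])/[K[0,0],K[1,1]],np.ones(len(uv))]@R
    C=-R.T@t;return C+d*((z-C[2])/d[:,2])[:,None]
def proj(n,P):
    K,R,t=cal(n);q=np.atleast_2d(P)@R.T+t;q=q@K.T;return q[:,:2]/q[:,2:]
def rect(xy):
    (c,s,a)=cv2.minAreaRect((np.asarray(xy)[:,:2]*1000).astype(np.float32));return np.round(c,1),np.round(s,1),round(a,1)
def down(yaw): # tool z down, tool y (jaw) along world angle yaw
    y=np.array([np.cos(yaw),np.sin(yaw),0]);z=np.array([0,0,-1.]);x=np.cross(y,z)
    q=Rn.from_matrix(np.c_[x,y,z]).as_quat();return q[[3,0,1,2]]
E
python3 - <<'E'
from h import *
for n in("top","scene"):
    p=cv2.imread(f"pics/{n}0.png");d=np.load(f"pics/{n}0.npy");C=cloud(n,d);C[d==0]=9
    print(n,"table z std",np.median(C[...,2][abs(C[...,2])<.02]),np.std(C[...,2][abs(C[...,2])<.02]))
    g=p.max(2).astype(int);sat=g-p.min(2)
    z=C[...,2];x=C[...,0];y=C[...,1]
    def show(name,m):
        m=m.astype(np.uint8)
        k,l,st,ce=cv2.connectedComponentsWithStats(m)
        for i in range(1,k):
            if st[i,4]>12:
                q=C[l==i];print(name,st[i].tolist(),"zmed",np.round(np.median(q[:,2]),4),rect(q),"mean",np.round(q.mean(0)*1000,1))
    box=(np.hypot(x-.38,y-.33)<.11)&(sat<40)
    show("bartop/crown bright",box&(z>.08)&(z<.1)&(g>110))
    show("fin",box&(z>.1)&(g<70))
    show("fintop",box&(z>.124)&(g<70))
    show("rail",(abs(x-.52)<.12)&(abs(y)<.16)&(z>.103)&(z<.13)&(sat<40))
    show("standtop",(abs(x-.39)<.12)&(abs(y+.36)<.12)&(z>.043)&(z<.056))
    show("handle",(abs(x-.39)<.12)&(abs(y+.36)<.12)&(z>.118))
    show("handletop",(abs(x-.39)<.12)&(abs(y+.36)<.12)&(z>.168))
    show("green",(p[...,1]>p[...,2]*1.0+50)&(z>.0)&(z<.2))
E
```

```text
top table z std 8.051830636167461e-05 0.0025518414169308484
bartop/crown bright [146, 286, 55, 28, 960] zmed 0.0915 (array([462.6, 312.7]), array([110.4,  51. ]), 83.8) mean [461.6 313.8  91.7]
fin [161, 295, 25, 8, 135] zmed 0.129 (array([465.9, 305.5]), array([39., 11.]), 82.8) mean [465.3 302.  126.3]
fin [128, 356, 8, 7, 22] zmed 0.1011 (array([342.9, 388.8]), array([14.4,  9.6]), 47.1) mean [343.  389.2 101.3]
fintop [161, 296, 21, 7, 109] zmed 0.1295 (array([465.8, 306. ]), array([38.1, 10.7]), 83.5) mean [465.4 304.9 129.4]
rail [290, 213, 94, 27, 647] zmed 0.1155 (array([614.6, -19.5]), array([192.8,  14.2]), 77.3) mean [613.8 -19.8 115.2]
standtop [453, 280, 42, 40, 956] zmed 0.0501 (array([ 467. , -316.2]), array([70.4, 70.7]), 17.4) mean [ 467.4 -311.7   50.1]
handle [480, 295, 25, 13, 269] zmed 0.1707 (array([ 467.6, -315.6]), array([22.7, 24.1]), 11.2) mean [ 467.7 -311.4  159.8]
handletop [491, 296, 14, 12, 140] zmed 0.1759 (array([ 467.4, -316.7]), array([20.5, 23.3]), 2.1) mean [ 467.4 -315.   175.6]
green [225, 267, 34, 36, 510] zmed 0.0638 (array([491.1, 183. ]), ar
[... 1555 characters left out ...]
1  74.5]
green [466, 242, 9, 8, 17] zmed 0.0701 (array([790.8, 260.1]), array([ 9.6, 22. ]), 70.5) mean [793.6 260.6  69.9]
green [408, 246, 8, 6, 17] zmed 0.0739 (array([718.7, 161.3]), array([ 9.8, 21.1]), 14.1) mean [719.9 160.5  73.7]
green [414, 249, 6, 5, 14] zmed 0.0748 (array([734.5, 158.7]), array([12.3,  9. ]), 78.7) mean [733.6 158.4  74.8]
green [423, 249, 18, 17, 94] zmed 0.0741 (array([760. , 160.3]), array([37.7, 42.9]), 69.3) mean [765.8 161.1  74.1]
green [456, 248, 6, 6, 15] zmed 0.0736 (array([787.4, 222.1]), array([11.6, 18.2]), 60.0) mean [788.3 222.9  73.6]
green [416, 254, 8, 8, 19] zmed 0.0742 (array([747. , 148.7]), array([13. , 24.5]), 30.4) mean [747.4 150.6  73.9]
```

Run:
```python
from h import *
o=down(np.radians(-6.5)); F=np.array([.4662,.3047])
env.reach(np.array([*F,.30]),o); print(env.get_state()["time"],env.get_state()["tcp_pos"])
print(env.movel(np.array([*F,.172]),.12,stop_force=15)); s=env.get_state();print(s["time"],s["tcp_pos"],s["force"])
p,d=camera("scene");cv2.imwrite("pics/s1.png",cv2.resize(p[60:260,260:460],(600,600)))
```

```text
3.4417 [0.46678214 0.30397018 0.29984537]
False
4.6583 [0.46652268 0.30513301 0.17276521] [-0.40711583  0.71512161  0.5243332 ]
```

View pics/s1.png

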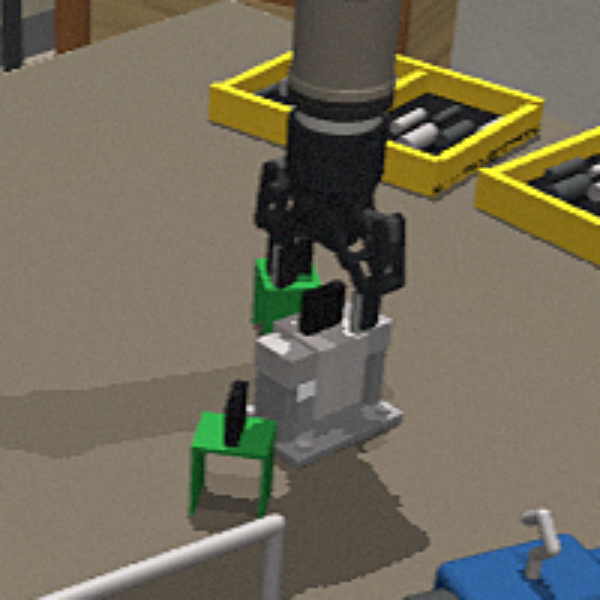

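The open fingers straddle the black fin at about crop (322,307), which is correct. I'll grip, lift, and check.

Run:
```python
from h import *
print(env.grip(0.0,60)); s=env.get_state();print(s["time"],s["opening"],s["force"],s["tcp_pos"])
x,y=s["tcp_pos"][:2]
print(env.movel(np.array([x,y,.30]),.12,stop_force=25)); s=env.get_state();print(s["time"],s["tcp_pos"],s["opening"],s["force"])
p,d=camera("scene");cv2.imwrite("pics/s2.png",cv2.resize(p[20:260,260:500],(600,600)))
```

```text
False
5.375 0.01135502813032583 [-0.45044417 -0.18090084  1.22372834] [0.46625119 0.30474572 0.17209747]
False
6.5917 [0.4660043  0.30432879 0.29914583] 0.010943984300011566 [-0.28364651  0.32065863 -1.9620209 ]
```

View pics/s2.png

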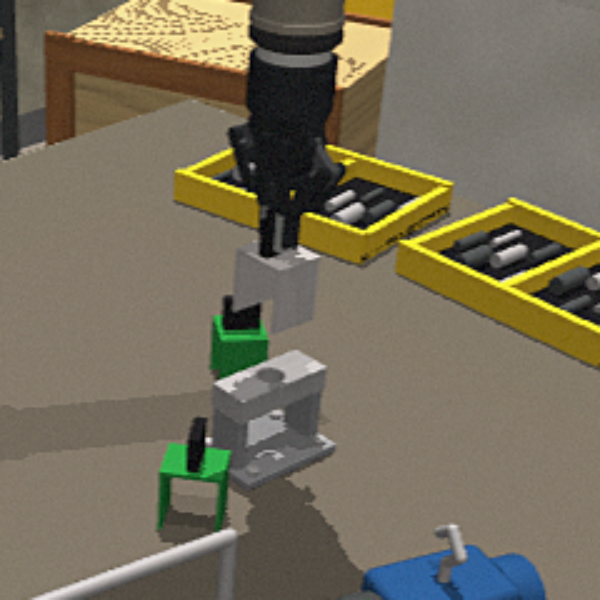

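Hood held and level, and the bore is open at crop (270,375). Next I'll move over the rail and check alignment.

Run:
```python
from h import *
print(env.movel(np.array([.6155,-.0205,.30]),.2,rot=down(np.radians(-12.7)))); s=env.get_state();print(s["time"],s["tcp_pos"],s["opening"])
for n in("scene","top"):
    p,d=camera(n);cv2.imwrite(f"pics/{n}3.png",p);np.save(f"pics/{n}3.npy",d)
    C=cloud(n,d);C[d==0]=9;g=p.max(2).astype(int);sat=g-p.min(2)
    m=(np.hypot(C[...,0]-.6155,C[...,1]+.02)<.06)&(C[...,2]>.14)&(C[...,2]<.228)&(sat<40)&(g>85)
    print(n,m.sum(),C[m].min(0),C[m].max(0),rect(C[m]))
    # bore: points in box with bar top
    if n=="top":
        b=(np.hypot(C[...,0]-.462,C[...,1]-.312)<.08)&(abs(C[...,2]-.0905)<.003);print("bar",b.sum(),rect(C[b]))
a=cv2.resize(cv2.imread("pics/scene3.png")[100:340,220:460],(400,400));b=cv2.resize(cv2.imread("pics/top3.png")[255:335,130:230],(400,320));b=np.vstack([b,np.zeros((80,400,3),np.uint8)]);cv2.imwrite("pics/c3.png",np.hstack([a,b]))
```

```text
False
8.5833 [ 0.61517127 -0.01912246  0.30018118] 0.011174231169075372
scene 1297 [ 0.58047493 -0.04998092  0.15525193] [0.65070942 0.00514198 0.22734459] (array([616.4, -17.8]), array([53.6, 63.7]), 78.1)
top 112 [ 0.58925984 -0.00314206  0.15982064] [0.61214758 0.01279181 0.22458074] (array([600.7,   4.1]), array([15.5, 20.6]), 76.6)
bar 910 (array([465.3, 312.1]), array([111.4,  43.9]), 84.2)
```

View pics/c3.png

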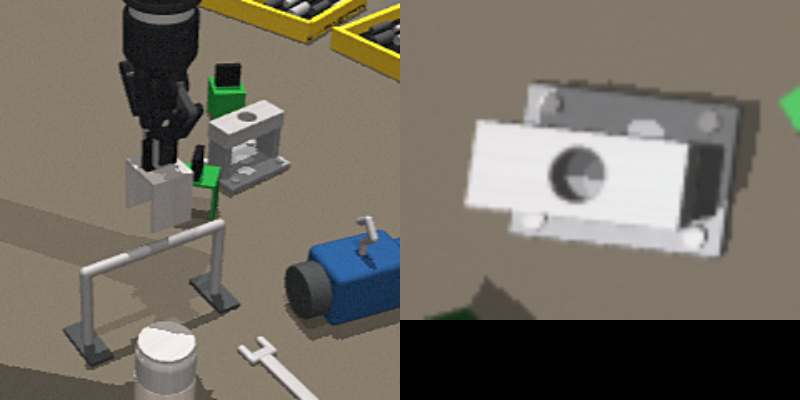

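The hood at crop (160,190) sits square over the rail with both legs clear of it. The bore is visible in the top view at crop (580,173). Lowering now.

Run:
```python
from h import *
x,y=.6155,-.0205
print(env.movel(np.array([x,y,.21]),.12,stop_force=20))
print(env.movel(np.array([x,y,.196]),.02,stop_force=5)); s=env.get_state();print(s["time"],s["tcp_pos"],s["opening"],s["force"])
p,d=camera("scene");cv2.imwrite("pics/s4.png",cv2.resize(p[160:340,240:420],(600,600)))
```

```text
False
True
10.1417 [ 0.61548313 -0.02059996  0.19899991] 0.011500336392540993 [-0.79841578  0.70255444  4.91206819]
```

View pics/s4.png

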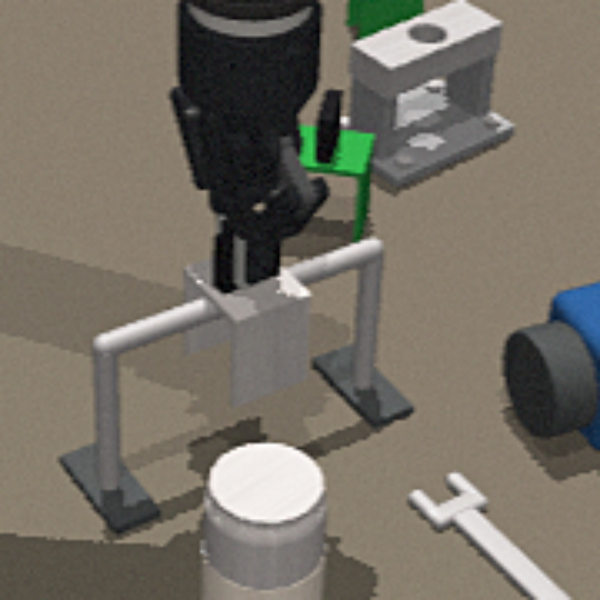

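The hood hangs astride the rail bar at crop (255,310), and contact came at the expected height (TCP z = 0.199). Releasing.

Run:
```python
from h import *
x,y=.6155,-.0205
env.grip(.018);env.dwell(.2);env.grip(.05)
s=env.get_state();print(s["time"],s["opening"])
env.movel(np.array([x,y,.26]),.1)
s=env.get_state();print(s["time"])
p,d=camera("scene");cv2.imwrite("pics/s5.png",cv2.resize(p[160:340,240:420],(600,600)))
```

```text
11.0417 0.049942534857476115
11.8083
```

View pics/s5.png

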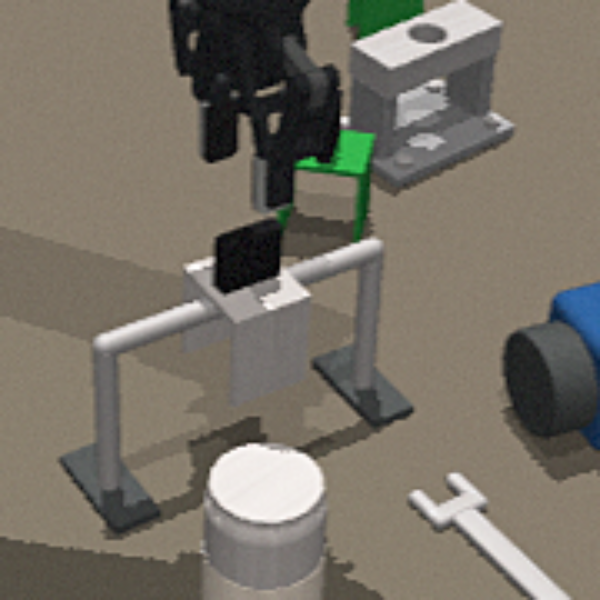

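The hood hangs level and free, with its fin at crop (248,255). On to the probe.

Run:
```python
from h import *
o=down(0); x,y=.4678,-.3172
env.movel(np.array([.6155,-.0205,.32]),.15)
env.reach(np.array([x,y,.30]),o); env.grip(.07)
s=env.get_state();print(s["time"],s["tcp_pos"])
for n in("top","scene"):
    p,d=camera(n);cv2.imwrite(f"pics/{n}6.png",p);np.save(f"pics/{n}6.npy",d)
p=cv2.imread("pics/top6.png");g=p.max(2).astype(int)
C=cloud("top",np.load("pics/top6.npy"));b=(np.hypot(C[...,0]-.465,C[...,1]-.312)<.08)&(abs(C[...,2]-.0905)<.003);print("bar",b.sum(),rect(C[b]))
m=((g<215)).astype(np.uint8);sub=g[280:316,160:190];print(sub[8:28,4:28])
# bore: hole within bar convex hull
h=cv2.convexHull(np.argwhere(b)[:,::-1].astype(np.int32));M=np.zeros((480,640),np.uint8);cv2.fillPoly(M,[h],1)
M=cv2.erode(M,np.ones((5,5)));hole=(M>0)&~b;ys,xs=np.nonzero(hole);print(hole.sum(),xs.min(),xs.max(),ys.min(),ys.max())
k,l,st,ce=cv2.connectedComponentsWithStats(hole.astype(np.uint8));print(st,ce)
for c in ce[1:]: print(ray("top",c,.09))
C=cloud("scene",np.load("pics/scene6.npy"));b=(np.hypot(C[...,0]-.465,C[...,1]-.312)<.08)&(abs(C[...,2]-.0895)<.004);print("bar scene",b.sum(),rect(C[b]))
```

```text
14.0 [ 0.46826462 -0.31656759  0.30007962]
bar 928 (array([465.4, 312.2]), array([110.5,  44.2]), 84.1)
[[240 241 241 241 241 239 238 239 236 235 235 235 235 235 205 202 203 162
  118 132 132 105 102 181]
 [241 241 240 240 240 240 240 240 241 241 241 242 241 241 239 239 239 237
  235 236 236 235 235 208]
 [241 241 240 241 241 241 241 241 240 241 241 240 240 240 240 240 241 241
  241 241 241 241 241 239]
 [241 241 241 241 241 240 240 240 227 199 199 199 235 236 241 241 242 241
  241 241 240 240 240 241]
 [241 241 242 242 242 241 228 163 113  98 108 114 136 153 228 241 241 241
  241 241 241 241 241 241]
 [242 241 242 241 242 217 130  82  72  83 103 103 104 109 133 214 241 241
  241 241 241 242 241 241]
 [241 241 242 242 215 122  75  69  76 101 107 107 106 106 107 128 228 242
  242 242 242 242 242 242]
 [239 240 240 233 143  76  67  67  92 105 107 107 107 108 128 132 176 242
  243 242 242 243 242 243]
 [241 241 241 207  84  68  66  74 105 106 107 106 106 128 132 132 137 228
  242 242 242 242 243 243]
 [242 242 242 172  71  67  68  77 105 106 106 107 129 132 133 131 130 212
  241 242 241
[... 6200 characters left out ...]
  ]]
[[0.45910378 0.34061527 0.09      ]]
[[0.46178686 0.26879989 0.09      ]]
[[0.45714112 0.33232047 0.09      ]]
[[0.45514238 0.32813605 0.09      ]]
[[0.45558613 0.27886585 0.09      ]]
[[0.4576954  0.27072184 0.09      ]]
[[0.4529779  0.34243064 0.09      ]]
[[0.45099924 0.33619283 0.09      ]]
[[0.45144367 0.28693838 0.09      ]]
[[0.45054741 0.27356892 0.09      ]]
[[0.45166581 0.26231861 0.09      ]]
[[0.44903997 0.32790558 0.09      ]]
[[0.44756369 0.26629181 0.09      ]]
[[0.44530967 0.2908333  0.09      ]]
[[0.445421   0.27852951 0.09      ]]
[[0.44342746 0.27436213 0.09      ]]
[[0.44350173 0.26616216 0.09      ]]
bar scene 430 (array([464.4, 310.5]), array([114.3,  49.8]), 83.9)
```

View pics/top6.png

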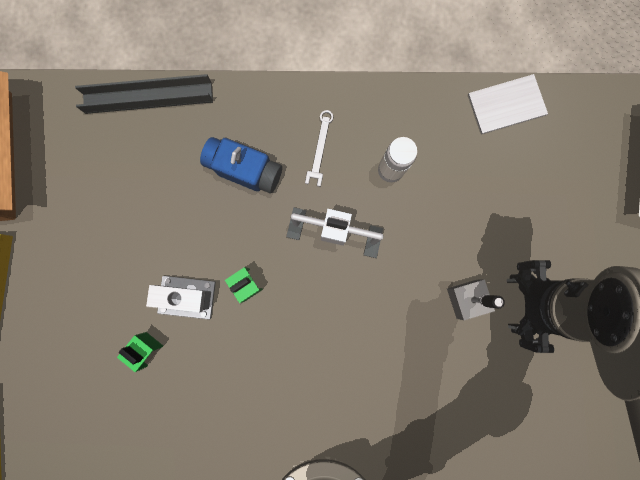

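The top view shows the hood hanging on the rail at (337,226) and the open bore at (174,298), which puts the bore at (0.4654, 0.312). The gripper is poised over the probe at (490,301). Grasping the probe now.

Run:
```python
from h import *
x,y=.4676,-.3170
print(env.movel(np.array([x,y,.199]),.12,stop_force=15))
env.grip(0.0,60);s=env.get_state();print(s["time"],s["opening"],s["force"],s["tcp_pos"])
print(env.movel(np.array([x,y,.345]),.12,stop_force=25))
s=env.get_state();print(s["time"],s["opening"],s["force"],s["tcp_pos"])
for n in("top","scene"):
    p,d=camera(n);cv2.imwrite(f"pics/{n}7.png",p);np.save(f"pics/{n}7.npy",d)
p=cv2.imread("pics/scene7.png");cv2.imwrite("pics/c7.png",np.hstack([cv2.resize(p[140:370,50:250],(400,460)),cv2.resize(cv2.imread("pics/top7.png")[230:370,430:552],(400,460))]))
```

```text
False
15.5833 0.02300891270535868 [-2.40472619  0.3440184   4.14837271] [ 0.46786668 -0.31714266  0.19955715]
False
16.95 0.022630579865424615 [ 0.14193266 -0.59480241 -0.99883279] [ 0.46720633 -0.31693778  0.344133  ]
```

View pics/c7.png

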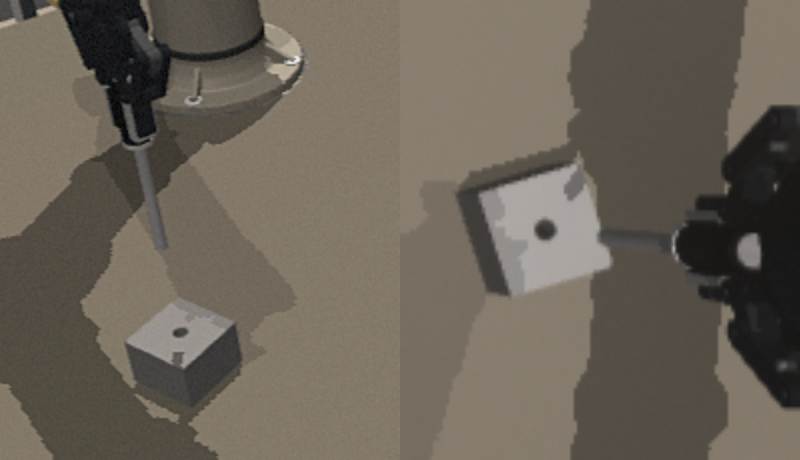

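The probe is out of its stand, with the rod at crop (150,195). Carrying it over the bore, then measuring tilt and offset.

```bash
cat > meas.py <<'E'
from h import *
from scipy.optimize import least_squares
def rodfit(c,tag,zt):
    """c: expected xy; zt: expected tip z. Returns per-view axis xy at z=.09-ish ends"""
    out={}
    for n in("top","scene"):
        p,d=camera(n);cv2.imwrite(f"pics/{n}{tag}.png",p);np.save(f"pics/{n}{tag}.npy",d)
        C=cloud(n,d);C[d==0]=9
        m=(np.hypot(C[...,0]-c[0],C[...,1]-c[1])<.016)&(C[...,2]>max(zt+.004,.1))&(C[...,2]<zt+.104)
        q=C[m]
        f=lambda v:np.hypot(q[:,0]-v[0]-v[2]*(q[:,2]-zt),q[:,1]-v[1]-v[3]*(q[:,2]-zt))-.005
        r=least_squares(f,[c[0],c[1],0,0],loss="soft_l1",f_scale=.001)
        v=r.x;print(n,len(q),"zmin/max",q[:,2].min().round(4),q[:,2].max().round(4),"axis at tip",np.round(v[:2]*1000,2),"slope mm/100mm",np.round(v[2:]*100,2),"rms mm",np.sqrt(np.mean(f(v)**2)).round(5)*1000)
        out[n]=v
    return out
E
python3 - <<'E'
from meas import *
env.movel(np.array([.4654,.312,.345]),.2)
env.dwell(.4)
s=env.get_state();print(s["time"],s["opening"],s["force"],s["tcp_pos"],s["orientation"])
rodfit(s["tcp_pos"],"8",s["tcp_pos"][2]-.194)
p=cv2.imread("pics/scene8.png");cv2.imwrite("pics/c8.png",np.hstack([cv2.resize(p[40:240,280:480],(400,400)),cv2.resize(cv2.imread("pics/top8.png")[240:360,90:210],(400,400))]))
E
```

```text
20.7417 0.022450265619820883 [-0.30656631  0.09100963 -1.37924064] [0.46540911 0.31193566 0.34499439] [ 1.05608689e-05  7.07121128e-01  7.07092433e-01 -3.33211182e-05]
top 94 zmin/max 0.1556 0.2413 axis at tip [465.42 312.34] slope mm/100mm [0.07 0.09] rms mm 0.38
scene 171 zmin/max 0.156 0.2545 axis at tip [465.01 310.54] slope mm/100mm [ 0.42 -0.2 ] rms mm 1.9
```

View pics/c8.png

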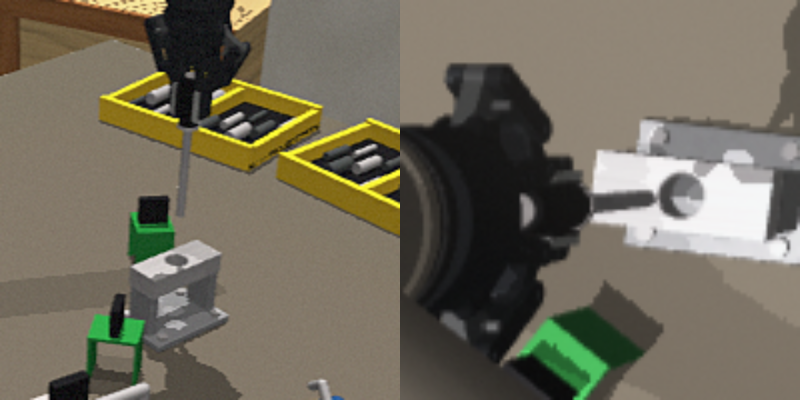

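The probe is upright, and its axis lines up with the bore in both views. I'll check tip height from the saved depth, then lower in two steps with a look in between.

Run:
```python
from meas import *
for n in("top","scene"):
    C=cloud(n,np.load(f"pics/{n}8.npy"));m=(np.hypot(C[...,0]-.4654,C[...,1]-.312)<.011)&(C[...,2]>.11)&(C[...,2]<.2)
    print(n,np.sort(C[m][:,2])[:6].round(4))
c=np.array([.4654,.3118])
print(env.movel(np.array([*c,.295]),.1,stop_force=6)); env.dwell(.2)
s=env.get_state();print(s["time"],s["opening"],s["force"],s["tcp_pos"])
rodfit(s["tcp_pos"],"9",.1005)
p=cv2.imread("pics/scene9.png");cv2.imwrite("pics/c9.png",np.hstack([cv2.resize(p[100:220,310:430],(400,400)),cv2.resize(cv2.imread("pics/top9.png")[250:350,110:210],(400,400))]))
```

```text
top [0.1511 0.1514 0.1517 0.1529 0.1541 0.1544]
scene [0.1487 0.1503 0.1507 0.1527 0.1529 0.1538]
False
21.6917 0.02235253677949311 [ 1.02516975  0.71602826 -1.90739607] [0.46561712 0.31211606 0.29571533]
top 75 zmin/max 0.1055 0.1885 axis at tip [465.86 312.62] slope mm/100mm [-0.22 -0.09] rms mm 0.44
scene 164 zmin/max 0.1046 0.2039 axis at tip [465.17 310.15] slope mm/100mm [0.49 1.17] rms mm 1.74
```

View pics/c9.png

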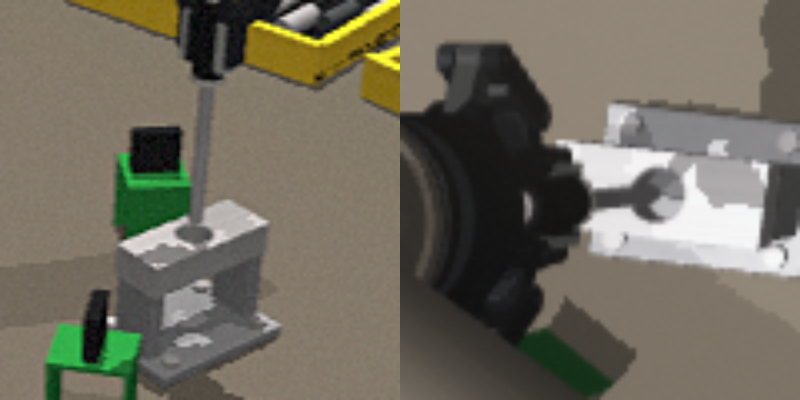

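In both crops the tip is just above the bore mouth and centred on it, at (198,225) in the scene view. Lowering to a tip height of about 37.5 mm.

Run:
```python
from meas import *
c=np.array([.4653,.3117])
print(env.movel(np.array([*c,.232]),.04,stop_force=5)); env.dwell(.8)
s=env.get_state();print(s["time"],s["opening"],s["force"],s["tcp_pos"],np.abs(s["joint_velocities"]).max())
rodfit(s["tcp_pos"],"10",.0375)
t=cv2.imread("pics/top10.png");p=cv2.imread("pics/scene10.png")
for n in("scene",):
    C=cloud(n,np.load(f"pics/{n}10.npy"));m=(np.hypot(C[...,0]-.4653,C[...,1]-.3117)<.014)&(C[...,2]>.02)&(C[...,2]<.062);print(m.sum(),np.sort(C[m][:,2])[:8].round(4))
cv2.imwrite("pics/c10.png",np.hstack([cv2.resize(p[120:220,320:420],(400,400),interpolation=cv2.INTER_CUBIC),cv2.resize(t[260:340,130:210],(400,400),interpolation=cv2.INTER_CUBIC)]))
```

```text
False
24.3167 0.02254115413051595 [-0.21148246  0.62818825 -2.13853188] [0.46530075 0.3117369  0.23200991] 0.0016675789597081628
top 19 zmin/max 0.1016 0.1233 axis at tip [469.51 310.94] slope mm/100mm [-5.52  1.35] rms mm 0.46
scene 63 zmin/max 0.1004 0.1413 axis at tip [466.38 311.54] slope mm/100mm [-1.29 -1.8 ] rms mm 1.8699999999999999
15 [0.0378 0.0385 0.0399 0.0406 0.0408 0.041  0.0417 0.0423]
```

View pics/c10.png

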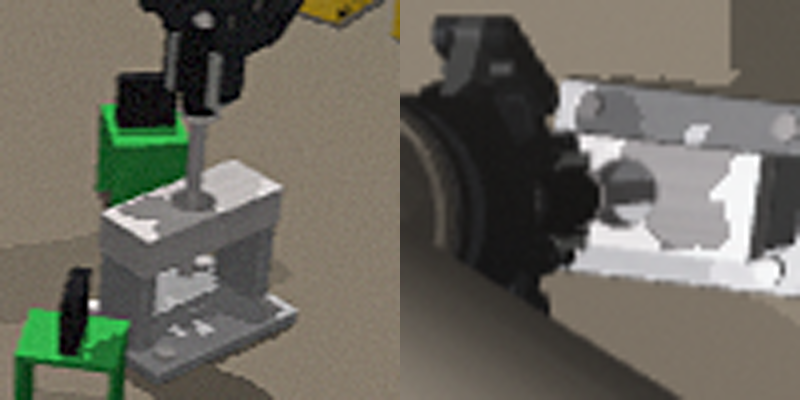

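View pics/scene10.png

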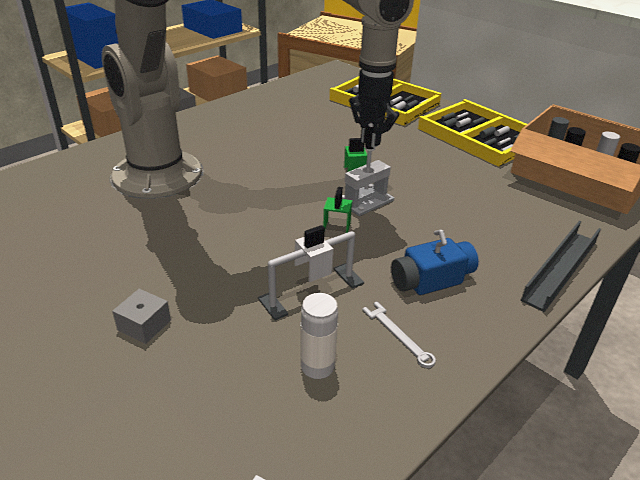

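The rod runs down through the middle of the bore at crop (198,195). The hood hangs on the rail at (318,250), and the hoist, can and spanner have not moved. Handing in.

Run:
```python
from h import *
job.job_done(); s=env.get_state();print(s["time"],s["opening"],s["tcp_pos"])
```

```text
the job is handed in; nothing more can be done
the job is handed in; nothing more can be done
```

I hung the silver hood astride the rail and let go of it. I then drew the probe from its stand and lowered it upright through the bore. The job was handed in at about 24 s with the probe still held there; no verdict is reported.

**Last checks that agreed:**
- **Tip height:** about 38 mm by depth, against a target of 37.5 mm.
- **Centring:** with the tip 10 mm above the bore mouth, the rod axis was within about 1 mm of the bore centre in both views. I shifted it a further 0.3 mm or so before lowering.
- **Contact:** the lowering never tripped the 5 N stop, and the final force reading showed only about the probe's weight.
- **Stillness and bystanders:** the arm was still. The hood hung level on the rail. The hoist, can, spanner and both green look-alikes looked unmoved in the pictures.

**Checks that disagreed:**
- **Rod fit at final depth:** with only a short length of rod visible above the bar, the fit gave unreliable slopes (up to 5.5 mm per 100 mm). I relied on the fits made higher up, with more of the rod in view. There the top view showed the probe upright to about 0.2 mm per 100 mm, while the noisier scene view gave up to 1.2 mm per 100 mm.
- **Offset between cameras:** the two cameras differed by about 2 mm in y, roughly their stated calibration error. I compared rod and bore within each view, so it largely cancels out.

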